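# Back off the knurled lock of the gland jig and send the box to its stop

### The arm

A 6-joint arm with a two-finger parallel gripper is mounted at the origin on the work surface; the furniture and walls round the work are solid. World frame = base frame: x ahead of the robot, y to its left, z up, the work surface at z = 0. Lengths are in m, angles in degrees, forces in N, time in s.
With the tool pointing down it reaches from about 0.35 to 0.875 m from the base axis. Payload 4.2 kg.
Tool frame: the origin (TCP) lies on the centre line of the jaws, within the pads' length; the fingertips stand tip_reach ahead of it and the grasp point (between the pads) is the TCP (tip_reach is the distance from the TCP to the fingertips, in m); z points along the fingers, y is the line along which they close (so a half turn about z gives the same grasp; the last joint's range is limited). The gripper opens to 87 mm and grips with 3 to 60 N. Pads are 19 mm wide; open, the fingers measure 117 mm over their backs; the gripper's body (75 mm by 190 mm) begins 51 mm behind the grasp point.
Start: joints at [87.525, 22.042, 0.453, 0, -68.411, -14.817], TCP at [0.186, 0.597, 0.242] pointing down, gripper open.
Joint ranges: [-179.83, 179.83], [-69.29, 118.12], [-61.27, 80.66], [-181.25, 117.63], [-171.15, -9.14], [-177.46, 177.46]. Speed limits (degrees/s): [159.86, 159.86, 180, 180, 180, 180].

### API

Orientations are given as a 3x3 rotation matrix whose columns are the frame's x, y, z axes.
In Python, from station import sense, capture, finish_job, tip_reach gives the robot as it stands.
- The arm moves only by the tool arm_command, never from a script. Its argument "deltas" is a list of rows, each a list of 7 numbers: the turn, a rotation vector about the tool's x, y, z in rad, then the shift along the tool's x, y, z in cm, then the closure, from -1 (fully open) to 1 (shut), so that 0 is half open. In form: [[rx, ry, rz, dx, dy, dz, hand], ...]. A call has 1 to 8 rows; each row is the pose to reach, as a shift and turn from the pose commanded when the call began, along the tool's axes at that moment; what a row does not reach only later rows make up. A row lasts 1/12 s, in which the tool goes at most 41.7 mm and 7.16 degrees, less where a joint would pass 70% of its speed; a pose out of reach is approached as far as the arm can. A call with a gripper value outside its range is refused whole. The fingers move at their own pace and stop on an object; the grip force is fixed at half the most. Time passes only in rows, so rows that repeat a pose let the fingers close. It gives the time, the measured TCP pose, the force, the opening and the grip force at its end, in the units of the state.
- sense(): the state, without advancing time (a new reading comes with each control period).
- capture(name): name is "scene" or "top" or "wrist"; returns a dict with "pixels" (480x640x3 uint8, blue, green, red), "fovy" (degrees; the focal length in pixels is half the picture's height over the tangent of half this angle, whatever the lens; pixels are square), "cx", "cy" (the principal point, pixels), "rvec" (rotation vector, rad) and "tvec" (3), from world to camera coordinates, as OpenCV has them. Camera axes: x right, y down, z forward; pixel columns grow to the right and rows downward; lengths in m; the calibration is good to about 2 mm. A picture is of the moment at which its call begins. There is no depth.
- finish_job(): hands the job in; it is judged then, once.
The state is a dict: "time_s": time; "joints": joint angles; "joint_velocities": joint speeds; "effort": joint torques, N m; "tcp_pos": TCP position; "ee_rot": TCP orientation; "wrist_force": force on the tool from outside, world axes, zero at the start; "moment": the same for the moment, N m; "gripper_width": opening from 0.0 (shut) to 1.0 (fully open); "gripper_force": force on a finger pad.
Only numpy, scipy, OpenCV 4.12 (cv2) and the standard library are available. Lean on these libraries where they do the work, as an engineer would, in place of code of your own. Each camera call takes 0.05 s, during which the arm holds its last target. There are 200 camera calls.

### The job

The junction box in the gland-fitting jig is finished and still locked by the spigot in its end hole. With a fingertip only, roll the knurled wheel of the lock two full turns in the loosening direction (top of the rim away from the robot), so that the spigot draws out of the box but the thread stays well engaged; then push the box along between the guide bars, away from the robot, until it rests against the end stop. Use light pressure, grip or lift nothing, and leave the loose parts round the jig where they lie.

Things in the scene. Friction and masses are not known exactly. Their poses are not given: they have to be found in the camera images.
- jig: gland-fitting jig fixed to the bench: aluminium plate 250 (x) by 230 (y) by 10 mm. Origin: centre of its underside, on the bench; x points away from the robot along the slide, y left, z up. Guide bars along x, 22 mm high above the plate, inner faces at y = +-94.5 mm. Two locating pins 10 mm thick, 24 mm high, at x = -116.5, y = +-72 mm. The lock stands on an ear on the left (+y) side.
- stop (a point): middle of the end stop's near face, at x = 110.5 mm in the jig's frame, 23 mm above the bench: a steel cross bar at the far end of the jig, 178 mm long in y, 26 mm high above the plate. Axes as the jig's.
- box: beige open-topped plastic junction box, 186 by 139 by 81 mm, walls 4 mm, 0.24 to 0.48 kg, loose on the jig plate, long sides across the slide, 2.5 mm play to each guide bar. Origin: centre of its underside; its x runs along the jig's y. The long wall facing the robot, 68 mm from the origin, has no hole: push here. Each short end has a 50 mm round hole, centre 40 mm above the underside.
- yoke (a point): point on the wheel's axis, mid-width of the wheel, at x = -40, y = 138, z = 50.5 mm in the jig's frame. The wheel is captive between two grey round-topped cheeks (52 mm wide in x, top 76.5 mm above the bench): the inner from y = 97 to 127.5, the outer from y = 148.5 to 163 mm. Axes as the jig's.
- wheel (a joint): turn of the wheel, rad, growing as it loosens: top of the rim away from the robot (jig's +x), counter-clockwise seen from the left. Starts at 0 to 1.2; two turns are 12.57; thread ends at 20. One turn draws the spindle out 6 mm. It turns stiffly (1.1 N at the rim), stays where left and does not shift sideways; a fingertip pressed lightly on the rim carries it by friction, stroke by stroke.
- rim_top (a point): highest point of the wheel's rim, mid-width, 36 mm above the wheel's axis and 86.5 mm above the bench; does not turn. The wheel: a dark knurled steel disc, 72 mm diameter, 18 mm wide, its axis level along the jig's y; 10 mm of rim stands proud of the cheeks all over the top. Axes as the jig's.
- witness (a point): witness mark, turning with the wheel: a smooth bright land 10 mm long across the knurl, on the rim 36 mm from the axis. It is on top at joint value 0 and again after each full turn.
- spigot_tip (a point): centre of the inner end of the steel spigot, 40 mm diameter, 50.5 mm above the bench, in the box's left-hand hole. At joint 0 it reaches 3.5 mm past the inner face of the box's wall and the box can shift only about 5 mm; two turns draw it 12 mm out, clear of the box, and push the spindle's 20 mm tail 12 mm farther out of the outer cheek.
- nest (a point): where the centre of the box's underside lies when the box is locked, within about 5 mm; axes as the jig's. The box slides with 2 to 6 N of friction, more to start it.
- home (a point): where the centre of the box's underside lies when the box rests against the end stop, 81.5 mm along the jig's x from nest; axes as the jig's.
- gland_a: loose metal cable gland, 56 by 46 by 40 mm, lying on the bench near the jig; leave it. Origin: centre of its underside.
- nut: loose hexagon lock nut ring, 64 by 73 by 10 mm, lying on the bench near the jig; leave it. Origin: centre of its underside.
- gland_b: loose metal cable gland, 56 by 46 by 40 mm, on the bench left of the jig, just beyond the wheel; leave it. Origin: centre of its underside.
- oil: loose thread lubricant bottle with a pointed cap, 44 mm diameter, 139 mm high, standing on the bench right of the jig; leave it. Origin: centre of its underside.
- cap_nut: loose dome nut, 61 by 69 by 38 mm, standing on the bench on the robot's side of the wheel; leave it. Origin: centre of its underside.

How it is judged:
By the outcome, as a careful person would: the job done as asked, in the order asked, and still so for the second after the job is handed in, with the robot touching nothing.
It also fails if it takes over 72 s, if anything falls off the work surface, if the arm or the gripper's body presses on something with over 40 N, if the wrist force passes 120 N, or if a joint passes its speed limit or range.

## Working session

There is one attempt and no reset: what is moved stays moved. The work goes in short steps, Python scripts to look and compute and a tool call to move; the robot and the scene stay as the last step left them, time stands still between calls to the robot, and variables do not carry over. Pictures are saved under pics/ and viewed, at most 10 in all, crops included, and the job is handed in when it is done.

Besides the shell and the picture viewer there is one more tool, called after ">>>" as name(argument=value, ...), one argument or row to a line, values as JSON. arm_command: Moves the arm, as the interface text tells. Its arguments: {"type":"object","properties":{"deltas":{"type":"array"}},"required":["deltas"]}

```bash
mkdir -p pics; cat > h.py <<'E'
import numpy as np, cv2
from station import sense, capture, finish_job, tip_reach
def cam(n):
    c=capture(n); p=np.ascontiguousarray(c["pixels"]); f=p.shape[0]/2/np.tan(np.radians(c["fovy"])/2)
    K=np.array([[f,0,c["cx"]],[0,f,c["cy"]],[0,0,1.]]); R=cv2.Rodrigues(np.array(c["rvec"],float))[0]; t=np.array(c["tvec"],float)
    return p,K,R,t
def ray(c,uv,z):
    p,K,R,t=c; uv=np.atleast_2d(uv).astype(float)
    d=(R.T@np.linalg.inv(K)@np.c_[uv,np.ones(len(uv))].T).T; o=-R.T@t
    return o+d*((z-o[2])/d[:,2])[:,None]
def proj(c,X):
    p,K,R,t=c; q=(K@(R@np.atleast_2d(X).T+t[:,None])).T
    return q[:,:2]/q[:,2:]
E
python3 - <<'E'
from h import *
s=sense(); print(s, tip_reach)
for n in("scene","top","wrist"):
    c=cam(n); cv2.imwrite(f"pics/{n}0.png",c[0]); print(n,-c[2].T@c[3],c[2][2],c[1][0,0])
E
```

```text
{'time_s': 0.0, 'joints': array([ 8.75238615e+01,  2.20899641e+01,  3.81782439e-01, -3.17494547e-02,
       -6.84112475e+01, -1.48163442e+01]), 'joint_velocities': array([-0.06449194, -0.05163206, -0.03815348,  0.04621103,  0.04951392,
        0.05946489]), 'effort': array([-5.03236261e-04, -3.90658844e+01,  1.87394750e+01,  4.21968296e+00,
        1.08827706e-02, -1.97258378e-04]), 'tcp_pos': array([0.18558426, 0.59623016, 0.24047449]), 'ee_rot': array([[ 9.54739033e-01, -2.97444134e-01, -6.04830307e-04],
       [-2.97444747e-01, -9.54736811e-01, -2.06017006e-03],
       [ 3.53317404e-05,  2.14682836e-03, -9.99997695e-01]]), 'wrist_force': array([-0.32861584, -0.93010602,  0.78777189]), 'moment': array([-0.01966349,  0.02412846,  0.01347918]), 'gripper_force': 0.0, 'gripper_width': 1.0006689671660727} 0.019
scene [0.28392877 0.55374642 0.67599658] [ 0.3449173  -0.62038669 -0.70438087] 435.16721275654413
top [0.5291709  0.04307924 1.3362218 ] [ 0.04464161 -0.02497042 -0.99869095] 613.3361110847101
wrist [0.25462359 0.57451754 0.38286217] [-0.2527816   0.07675065 -0.96447436] 332.82307817472554
```

View pics/scene0.png

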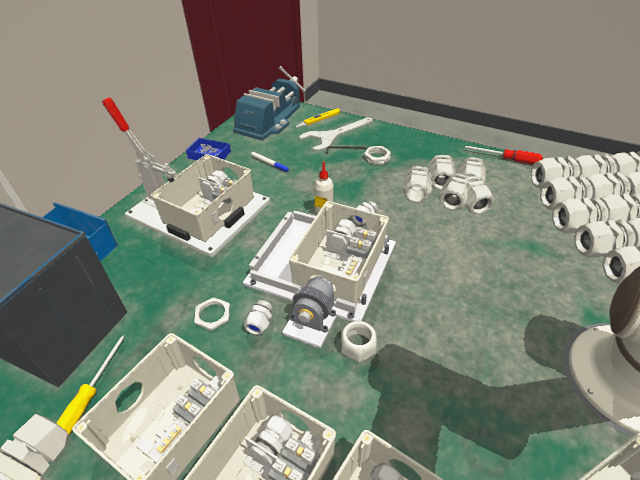

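View pics/top0.png

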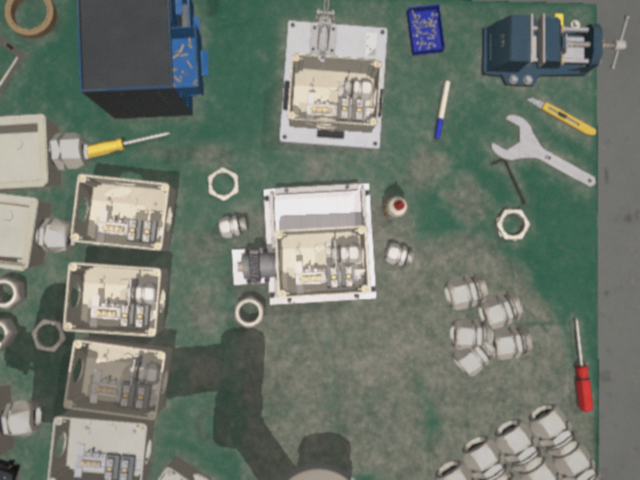

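The scene view shows the jig at mid-picture with the wheel at about (318,290). In the top view the jig plate spans about (265–376, 183–305), the wheel is at (257,265), the box at (322,262) and the dome nut at (250,311). I'll enlarge the jig.

```bash
python3 - <<'E'
from h import *
a=cv2.imread("pics/top0.png")[175:320,222:412]; cv2.imwrite("pics/topc.png",cv2.resize(a,None,fx=4,fy=4,interpolation=cv2.INTER_CUBIC))
a=cv2.imread("pics/scene0.png")[195:365,235:425]; cv2.imwrite("pics/scc.png",cv2.resize(a,None,fx=3.5,fy=3.5,interpolation=cv2.INTER_CUBIC))
E
```

```text
(no output)
```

View pics/topc.png

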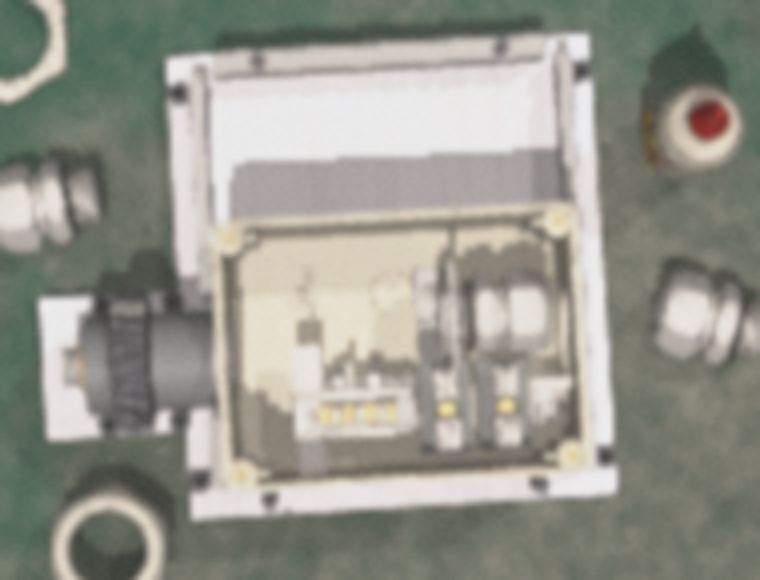

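View pics/scc.png

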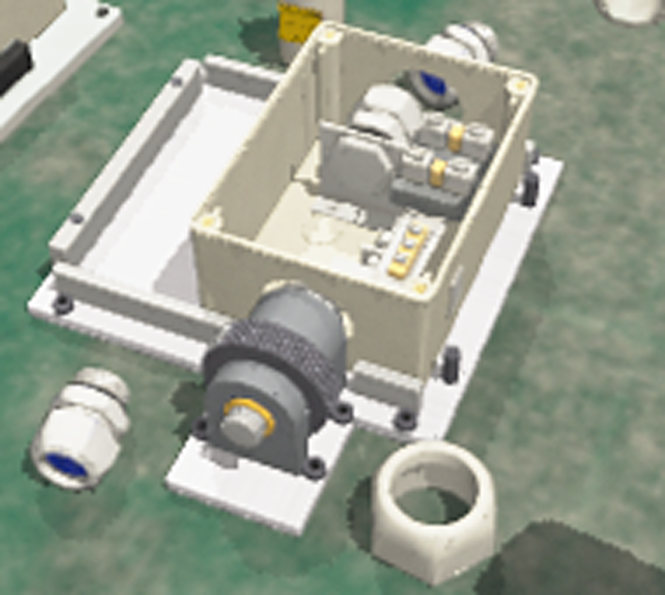

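The top crop shows the plate's corners at (166,58), (590,34), (617,494) and (191,520), and the wheel's knurl at x 110–150 with its centre near (130,360). The scene crop shows plate corners at (30,308), (563,160) and about (430,437), and the wheel's top near (280,330).

```bash
cat >> h.py <<'E'
def jigfit(P,M):
    a=P[:,:2]-P[:,:2].mean(0); b=M-M.mean(0)
    th=np.arctan2((b[:,0]*a[:,1]-b[:,1]*a[:,0]).sum(),(b*a).sum())
    c,s=np.cos(th),np.sin(th); R=np.array([[c,-s],[s,c]]); t=P[:,:2].mean(0)-R@M.mean(0)
    return th,R,t,np.abs((M@R.T+t-P[:,:2])).max(1)
E
python3 - <<'E'
from h import *
T=cam("top"); S=cam("scene")
pt=np.array([[166,58],[590,34],[617,494],[191,520]]); pt=np.array([222,175])+(pt+.5)/4-.5
ps=np.array([[30,308],[563,160],[430,437]]); ps=np.array([235,195])+(ps+.5)/3.5-.5
M=np.array([[.125,.115],[.125,-.115],[-.125,-.115],[-.125,.115]])
Pt=ray(T,pt,.01); Ps=ray(S,ps,.01); print(Pt[:,:2],Ps[:,:2])
print(jigfit(Pt,M)); print(jigfit(Ps,M[[0,2,3]])); 
th,R,t,e=jigfit(np.r_[Pt,Ps],np.r_[M,M[[0,2,3]]]); print(np.degrees(th),t,e)
W=lambda x,y,z:np.r_[R@[x,y]+t,z]
for n,q in dict(yoke=(-.04,.138,.0505),rim=(-.04,.138,.0865),pushface=(-.039-.0695,0,.05),oc=(-.04,.163,.0505)).items():
    X=W(*q); print(n,X,'top',((proj(T,X)[0]-[222,175])*4),'scene',((proj(S,X)[0]-[235,195])*3.5))
np.savez("jig.npz",th=th,R=R,t=t)
E
```

```text
[[ 0.69507253  0.12758144]
 [ 0.71300505 -0.10259724]
 [ 0.46352046 -0.12066195]
 [ 0.44585506  0.10882389]] [[ 0.6932032   0.12990999]
 [ 0.46482426 -0.12127588]
 [ 0.45267533  0.10738172]]
(np.float64(0.07534844267561058), array([[ 0.99716265, -0.07527717],
       [ 0.07527717,  0.99716265]]), array([0.57936328, 0.00328653]), array([0.0002792 , 0.00061972, 0.00014564, 0.00027329]))
(np.float64(0.08196184948672332), array([[ 0.99664301, -0.08187011],
       [ 0.08187011,  0.99664301]]), array([0.58156608, 0.00387855]), array([0.00352819, 0.0015765 , 0.00510469]))
4.422471712190726 [0.58023591 0.00344902] [0.00092354 0.00102742 0.00095529 0.00088537 0.00279288 0.00042854
 0.0059349 ]
yoke [0.52971382 0.13795373 0.0505    ] top [133.08163966 361.33542716] scene [270.70501077 376.76101334]
rim [0.52971382 0.13795373 0.0865    ] top [127.84018877 361.21319979] scene [268.6001487  332.21224056]
pushface [ 0.47205896 -0.00491742  0.05      ] top [404.42976381 476.46806634] scene [482.7799813  233.00227319]
oc [0.52778607 0.1628793  0.0505    ] top [ 85.16707686 364.18829489] scene [250.52026525 413.37351099]
```

The jig fit is good: yaw 4.3°, origin (0.579, 0.003), and the projections match. I'll move above the wheel with the fingers shutting, in two halves.

>>> arm_command(
  deltas=[
    [0,0,0.075,2.9,2.1,0.5,1],
    [0,0,0.15,5.8,4.2,1.0,1],
    [0,0,0.225,8.7,6.3,1.5,1],
    [0,0,0.3,11.6,8.4,2.0,1],
    [0,0,0.375,14.5,10.5,2.5,1],
    [0,0,0.45,17.4,12.6,3.0,1],
    [0,0,0.525,20.3,14.7,3.5,1],
    [0,0,0.6,23.2,16.8,4.0,1],
  ],
)

```text
time_s: 0.92
tcp_pos: [0.358, 0.3658, 0.2015]
ee_rot: [[0.618, -0.786, 0.0], [-0.786, -0.618, 0.0], [-0.0, -0.0, -1.0]]
wrist_force: [0.4, 0.6, 1.0]
gripper_width: 0.476
gripper_force: 0.0
```

>>> arm_command(
  deltas=[
    [0,0,0.074,3.58,0.09,0.54,1],
    [0,0,0.148,7.16,0.18,1.08,1],
    [0,0,0.222,10.74,0.27,1.61,1],
    [0,0,0.296,14.33,0.36,2.15,1],
    [0,0,0.37,17.91,0.44,2.69,1],
    [0,0,0.444,21.49,0.53,3.23,1],
    [0,0,0.518,25.07,0.62,3.76,1],
    [0,0,0.592,28.65,0.71,4.3,1],
  ],
)

```text
time_s: 1.58
tcp_pos: [0.5303, 0.1367, 0.1584]
ee_rot: [[0.073, -0.997, 0.0], [-0.997, -0.073, 0.0], [-0.0, -0.0, -1.0]]
wrist_force: [0.1, 0.8, 0.5]
gripper_width: 0.008
gripper_force: 0.0
```

```bash
python3 - <<'E'
from h import *
s=sense(); print(s['time_s'],s['tcp_pos'],s['ee_rot'].round(4),s['wrist_force'],s['gripper_width'])
c=cam("wrist"); cv2.imwrite("pics/w1.png",c[0])
d=np.array([.99716,.07528,0]);y=np.array([.0753,-.9972,0])*-1
ax=np.array([.5291,.1379,.0505])
for a in (-60,-30,0,30,60):
    print(a,[proj(c,ax+.036*(np.sin(np.radians(a))*d+np.cos(np.radians(a))*np.array([0,0,1]))+w*y)[0].round() for w in(-.009,.009)])
E
```

```text
1.5833 [0.53026968 0.1366685  0.15841374] [[ 7.340e-02 -9.973e-01  2.000e-04]
 [-9.973e-01 -7.340e-02  2.000e-04]
 [-1.000e-04 -2.000e-04 -1.000e+00]] [0.09678314 0.77500046 0.46906632] 0.007822362870867855
-60 [array([362., 237.]), array([362., 260.])]
-30 [array([346., 242.]), array([345., 266.])]
0 [array([320., 244.]), array([320., 269.])]
30 [array([293., 242.]), array([294., 267.])]
60 [array([276., 237.]), array([277., 260.])]
```

View pics/w1.png

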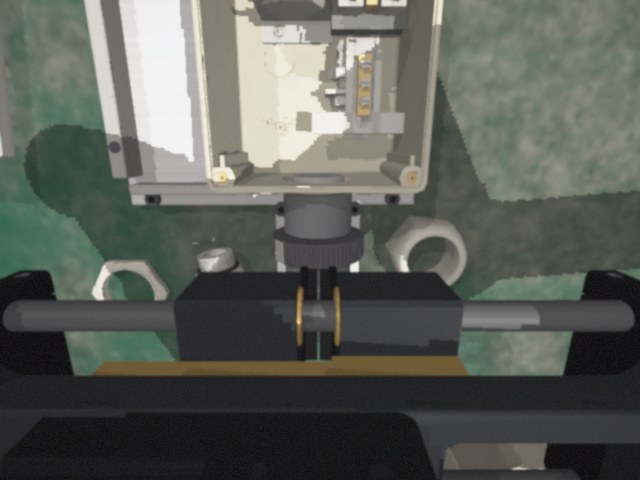

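The wrist view agrees with the fit: the wheel spans x 276–362 at row 245, with the box above it and the dome nut at (425,252). The witness is not obvious, so I'll enlarge the wheel from each camera with stretched contrast and mark the projected fingertip.

```bash
python3 - <<'E'
from h import *
c=cam("wrist"); s=sense(); p=s['tcp_pos']; R=s['ee_rot']
for q in ((0,0,.019),(.0095,.015,.019),(.0095,-.015,.019),(.0095,0,.0),(.0095,0,-.05)): print(q,proj(c,p+R@np.array(q))[0].round())
S=cam("scene"); T=cam("top"); ax=np.array([.5291,.1379,.0505])
out=[]
for k,r in ((c,26),(S,22),(T,15)):
    u=proj(k,ax+[0,0,.02])[0]; print(u); x,y=u.astype(int)
    im=k[0][y-r:y+r,x-2*r:x+2*r].astype(float); im=np.clip((im-20)*1.7,0,255).astype(np.uint8)
    out.append(cv2.resize(im,(520,260),interpolation=cv2.INTER_CUBIC))
im=cv2.imread("pics/scene0.png"); u=proj(S,ax+[0,0,.02])[0].astype(int); a=im[u[1]-22:u[1]+22,u[0]-44:u[0]+44].astype(float)
out.append(cv2.resize(np.clip((a-20)*1.7,0,255).astype(np.uint8),(520,260),interpolation=cv2.INTER_CUBIC))
cv2.imwrite("pics/m1.png",cv2.resize(np.vstack([np.hstack(out[:2]),np.hstack(out[2:])]),(800,400)))
E
```

```text
(0, 0, 0.019) [320. 291.]
(0.0095, 0.015, 0.019) [349. 274.]
(0.0095, -0.015, 0.019) [291. 274.]
(0.0095, 0, 0.0) [321. 289.]
(0.0095, 0, -0.05) [322. 356.]
[321.91056788 255.61850052]
[312.33481312 295.78121056]
[254.57123555 265.61616902]
```

View pics/m1.png

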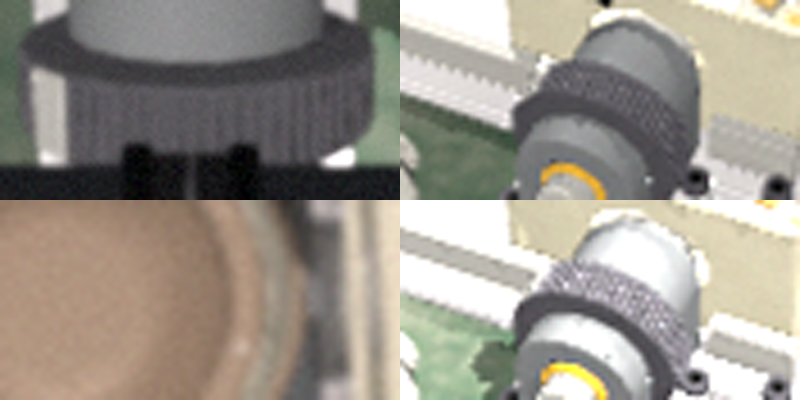

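The wrist crop shows the witness as a bright land at the far edge of the rim, at full-image x≈283, or about 50° past the top (θ0≈0.85). The closed fingertips span about 302–337 px, or about 18 mm. I'll write a detector for the mark and start the descent.

```bash
cat >> h.py <<'E'
J=np.array([.99716,.07528,0]); Y=np.array([-.07528,.99716,0]); AX=np.array([.5291,.1379,.0505])
def witness():
    c=cam("wrist"); g=c[0].mean(2); a=np.radians(np.arange(-75,86))
    I=np.mean([[g[tuple(np.clip(proj(c,AX+.036*(np.sin(x)*J+[0,0,np.cos(x)])+w*Y)[0].round().astype(int)[::-1],0,[479,639]))] for x in a] for w in(-.006,-.003)],0)
    return np.degrees(a),I,c
def show(s=None):
    s=sense(); d=s['tcp_pos']-AX
    print('t',round(s['time_s'],2),'jig x,y,tip mm',(d@J*1e3).round(1),(d@Y*1e3).round(1),((d[2]-.019)*1e3).round(1),'F',(s['wrist_force']@J).round(1),s['wrist_force'].round(1))
    a,I,c=witness(); m=I>max(95,np.median(I)+25)
    print('bright deg',a[m], I[m].round())
    return a,I,c
E
python3 - <<'E'
from h import *
a,I,c=show(); print(I.round()[::4])
E
```

```text
t 1.78 jig x,y,tip mm 0.5 -0.7 88.6 F -0.8 [-0.8  0.2  0.5]
bright deg [-75. -74. -73. -72. -71. -70. -69. -68.  45.  46.  47.  48.  49.  50.
  51.  52.  53.  54.  55.  56.  57.  58.  59.  60.  61.  62.  63.  64.
  65.  66.  67.] [103. 103. 101. 100. 100. 100. 100. 100. 100. 100. 123. 123. 128. 128.
 128. 128. 127. 122. 124. 126. 126. 127. 122. 122. 120. 120. 112. 102.
 102. 102. 102.]
[103. 100.  89.  74.  68.  67.  64.  68.  72.  73.  70.  71.  72.  73.
  72.  69.  74.  75.  74.  74.  70.  73.  72.  70.  78.  75.  71.  74.
  75.  73. 100. 128. 127. 126. 120. 102.  80.  80.  70.  72.  71.]
```

>>> arm_command(
  deltas=[
    [0,0,0,0,0.9,2.6,1],
    [0,0,0,0,0.9,4.4,1],
    [0,0,0,0,0.9,5.1,1],
    [0,0,0,0,0.9,5.2,1],
    [0,0,0,0,0.9,5.2,1],
    [0,0,0,0,0.9,5.2,1],
  ],
)

```text
time_s: 2.33
tcp_pos: [0.5212, 0.1385, 0.1077]
ee_rot: [[0.078, -0.997, 0.002], [-0.997, -0.078, 0.001], [-0.001, -0.002, -1.0]]
wrist_force: [-0.4, 0.2, -0.0]
gripper_width: 0.002
gripper_force: 0.0
```

```bash
python3 - <<'E'
from h import *
show()
E
```

```text
t 2.33 jig x,y,tip mm -7.8 1.2 38.2 F -0.4 [-0.4  0.2 -0. ]
bright deg [47. 48. 49. 50. 51. 52. 53. 54. 55. 56. 57. 58. 59. 60. 61. 62. 63. 64.
 65. 66. 67.] [117. 123. 125. 128. 125. 122. 122. 124. 118. 124. 124. 125. 121. 121.
 125. 116. 116. 116. 101. 101. 102.]
```

>>> arm_command(
  deltas=[
    [0,0,0,0,0,0.15,1],
    [0,0,0,0,0,0.22,1],
    [0,0,0,0,0,0.26,1],
    [0,0,0,0,0,0.28,1],
    [0,0,0,0,0,0.28,1],
  ],
)

```text
time_s: 2.8
tcp_pos: [0.5213, 0.138, 0.1054]
ee_rot: [[0.077, -0.997, 0.002], [-0.997, -0.077, 0.001], [-0.001, -0.002, -1.0]]
wrist_force: [-1.1, 1.4, 7.0]
gripper_width: 0.001
gripper_force: 3.4
```

```bash
python3 - <<'E'
from h import *
show()
E
```

```text
t 2.8 jig x,y,tip mm -7.8 0.7 35.9 F -1.0 [-1.1  1.4  7. ]
bright deg [49. 50. 51. 52. 53. 54. 55. 56. 57. 58. 59. 60. 61. 62. 63. 64. 65.] [ 99. 114. 112. 113. 119. 121. 120. 124. 124. 124. 124. 118. 118. 120.
 113. 113.  99.]
```

Touching with 7 N. Now a first flat stroke.

>>> arm_command(
  deltas=[
    [0,0,0,0,-0.3,0,1],
    [0,0,0,0,-0.75,0,1],
    [0,0,0,0,-1.2,0,1],
    [0,0,0,0,-1.6,0,1],
    [0,0,0,0,-1.6,0,1],
  ],
)

```text
time_s: 3.27
tcp_pos: [0.5386, 0.1394, 0.1056]
ee_rot: [[0.078, -0.997, 0.004], [-0.997, -0.078, 0.001], [-0.001, -0.005, -1.0]]
wrist_force: [0.8, 0.4, 6.2]
gripper_width: 0.007
gripper_force: 2.9
```

```bash
python3 - <<'E'
from h import *
show()
E
```

```text
t 3.27 jig x,y,tip mm 9.6 0.8 36.1 F 0.8 [0.8 0.4 6.2]
bright deg [] []
```

>>> arm_command(
  deltas=[
    [0,0,0,0,-0.4,0.02,1],
    [0,0,0,0,-0.8,0.09,1],
    [0,0,0,0,-1.2,0.21,1],
    [0,0,0,0,-1.2,0.21,1],
  ],
)

```text
time_s: 3.65
tcp_pos: [0.551, 0.1403, 0.1032]
ee_rot: [[0.078, -0.997, 0.005], [-0.997, -0.078, 0.001], [-0.001, -0.005, -1.0]]
wrist_force: [2.5, -0.2, 5.5]
gripper_width: 0.006
gripper_force: 2.8
```

```bash
python3 - <<'E'
from h import *
show()
E
```

```text
t 3.65 jig x,y,tip mm 22.0 0.8 33.7 F 2.5 [ 2.5 -0.2  5.5]
bright deg [] []
```

The flat half-length of the tip comes out at about 9.5 mm and the contact force is about 6 N. I'll finish this stroke down the far side to 45° and return to the near side.

>>> arm_command(
  deltas=[
    [0,0,0,0,-0.57,0.265,1],
    [0,0,0,0,-1.29,0.84,1],
    [0,0,0,0,-1.82,-0.22,1],
    [0,0,0,0,0,-1.82,1],
    [0,0,0,0,3.38,-1.82,1],
    [0,0,0,0,6.18,-0.62,1],
    [0,0,0,0,5.88,0.58,1],
    [0,0,0,0,5.78,0.78,1],
  ],
)

```text
time_s: 4.37
tcp_pos: [0.4885, 0.1343, 0.0924]
ee_rot: [[0.077, -0.997, -0.004], [-0.997, -0.077, -0.002], [0.001, 0.004, -1.0]]
wrist_force: [0.4, 0.2, -0.4]
gripper_width: 0.008
gripper_force: 0.0
```

```bash
python3 - <<'E'
from h import *
show()
E
```

```text
t 4.37 jig x,y,tip mm -40.8 -0.6 22.9 F 0.4 [ 0.4  0.2 -0.4]
bright deg [] []
```

>>> arm_command(
  deltas=[
    [0,0,0,0,0,0,1],
    [0,0,0,0,0,0,1],
  ],
)

```text
time_s: 4.58
tcp_pos: [0.4919, 0.1356, 0.0942]
ee_rot: [[0.077, -0.997, 0.001], [-0.997, -0.077, 0.0], [-0.0, -0.001, -1.0]]
wrist_force: [0.3, 0.3, 0.0]
gripper_width: 0.006
gripper_force: 0.0
```

```bash
python3 - <<'E'
from h import *
show()
E
```

```text
t 4.58 jig x,y,tip mm -37.2 0.6 24.7 F 0.3 [0.3 0.3 0. ]
bright deg [] []
```

>>> arm_command(
  deltas=[
    [0,0,0,0,-0.19,0.05,1],
    [0,0,0,0,-0.48,-0.23,1],
    [0,0,0,0,-0.84,-0.48,1],
    [0,0,0,0,-1.22,-0.68,1],
    [0,0,0,0,-1.68,-0.86,1],
    [0,0,0,0,-2.15,-0.96,1],
    [0,0,0,0,-2.65,-1.0,1],
    [0,0,0,0,-3.2,-1.0,1],
  ],
)

```text
time_s: 5.3
tcp_pos: [0.5237, 0.1379, 0.1056]
ee_rot: [[0.078, -0.997, 0.002], [-0.997, -0.078, -0.0], [0.0, -0.002, -1.0]]
wrist_force: [-2.5, -1.0, 10.6]
gripper_width: 0.006
gripper_force: 5.2
```

```bash
python3 - <<'E'
from h import *
show()
E
```

```text
t 5.3 jig x,y,tip mm -5.4 0.4 36.1 F -2.6 [-2.5 -1.  10.6]
bright deg [] []
```

>>> arm_command(
  deltas=[
    [0,0,0,0,-0.7,-0.02,1],
    [0,0,0,0,-1.35,-0.02,1],
    [0,0,0,0,-1.85,0.02,1],
    [0,0,0,0,-2.34,0.12,1],
    [0,0,0,0,-2.81,0.29,1],
    [0,0,0,0,-3.2,0.5,1],
    [0,0,0,0,-3.57,0.75,1],
    [0,0,0,0,-3.87,1.05,1],
  ],
)

```text
time_s: 6.02
tcp_pos: [0.564, 0.1411, 0.0947]
ee_rot: [[0.078, -0.997, 0.005], [-0.997, -0.078, 0.001], [-0.001, -0.005, -1.0]]
wrist_force: [2.8, -2.1, 5.3]
gripper_width: 0.006
gripper_force: 2.9
```

>>> arm_command(
  deltas=[
    [0,0,0,0,-0.53,-1.05,1],
    [0,0,0,0,1.27,-2.45,1],
    [0,0,0,0,4.47,-2.45,1],
    [0,0,0,0,7.2,-1.65,1],
    [0,0,0,0,7.3,-0.65,1],
    [0,0,0,0,7.12,-0.1,1],
    [0,0,0,0,7.07,-0.05,1],
    [0,0,0,0,7.07,-0.05,1],
  ],
)

```text
time_s: 6.68
tcp_pos: [0.4916, 0.1355, 0.0934]
ee_rot: [[0.077, -0.997, -0.0], [-0.997, -0.077, -0.0], [0.0, 0.0, -1.0]]
wrist_force: [0.6, -0.1, -0.1]
gripper_width: 0.005
gripper_force: 0.0
```

```bash
python3 - <<'E'
from h import *
show()
E
```

```text
t 6.68 jig x,y,tip mm -37.6 0.4 23.9 F 0.6 [ 0.6 -0.1 -0.1]
bright deg [] []
```

>>> arm_command(
  deltas=[
    [0,0,0,0,-0.19,0.05,1],
    [0,0,0,0,-0.48,-0.23,1],
    [0,0,0,0,-0.84,-0.48,1],
    [0,0,0,0,-1.22,-0.69,1],
    [0,0,0,0,-1.68,-0.88,1],
    [0,0,0,0,-2.15,-0.98,1],
    [0,0,0,0,-2.65,-1.02,1],
    [0,0,0,0,-3.2,-1.02,1],
  ],
)

```text
time_s: 7.4
tcp_pos: [0.5236, 0.1379, 0.1056]
ee_rot: [[0.078, -0.997, 0.001], [-0.997, -0.078, 0.0], [0.0, -0.001, -1.0]]
wrist_force: [-2.3, -0.6, 10.3]
gripper_width: 0.005
gripper_force: 5.1
```

>>> arm_command(
  deltas=[
    [0,0,0,0,-0.7,0,1],
    [0,0,0,0,-1.35,0,1],
    [0,0,0,0,-1.85,0.04,1],
    [0,0,0,0,-2.34,0.14,1],
    [0,0,0,0,-2.81,0.31,1],
    [0,0,0,0,-3.2,0.52,1],
    [0,0,0,0,-3.57,0.77,1],
    [0,0,0,0,-3.87,1.07,1],
  ],
)

```text
time_s: 8.07
tcp_pos: [0.564, 0.1411, 0.0947]
ee_rot: [[0.078, -0.997, 0.005], [-0.997, -0.078, 0.001], [-0.001, -0.005, -1.0]]
wrist_force: [3.0, -1.5, 4.1]
gripper_width: 0.003
gripper_force: 2.9
```

>>> arm_command(
  deltas=[
    [0,0,0,0,-0.53,-1.05,1],
    [0,0,0,0,1.27,-2.45,1],
    [0,0,0,0,4.47,-2.45,1],
    [0,0,0,0,7.2,-1.65,1],
    [0,0,0,0,7.3,-0.65,1],
    [0,0,0,0,7.12,-0.1,1],
    [0,0,0,0,7.07,-0.05,1],
    [0,0,0,0,7.07,-0.05,1],
  ],
)

```text
time_s: 8.73
tcp_pos: [0.4916, 0.1355, 0.0934]
ee_rot: [[0.077, -0.997, -0.0], [-0.997, -0.077, -0.0], [0.0, 0.0, -1.0]]
wrist_force: [-0.0, 0.1, 0.5]
gripper_width: 0.004
gripper_force: 0.0
```

```bash
python3 - <<'E'
from h import *
show()
E
```

```text
t 8.73 jig x,y,tip mm -37.6 0.5 23.9 F -0.0 [-0.   0.1  0.5]
bright deg [] []
```

```bash
python3 - <<'E'
from h import *
a,I,c=witness(); print(I.round()[::5]); u=proj(c,AX+[0,0,.03])[0].astype(int); print(u)
S=cam("scene"); v=proj(S,AX+[0,0,.02])[0].astype(int)
f=lambda k,u,r:cv2.resize(np.clip((k[0][max(0,u[1]-r):u[1]+r,u[0]-2*r:u[0]+2*r].astype(float)-20)*1.7,0,255).astype(np.uint8),(800,300),interpolation=cv2.INTER_CUBIC)
cv2.imwrite("pics/m2.png",np.vstack([f(c,u,45),f(S,v,22)]))
E
```

```text
[72. 42. 36. 23. 24. 39. 35. 36. 38. 38. 37. 40. 37. 36. 39. 39. 38. 37.
 36. 36. 38. 36. 38. 36. 50. 61. 75. 76. 72. 75. 66. 61. 58.]
[244 291]
```

View pics/m2.png

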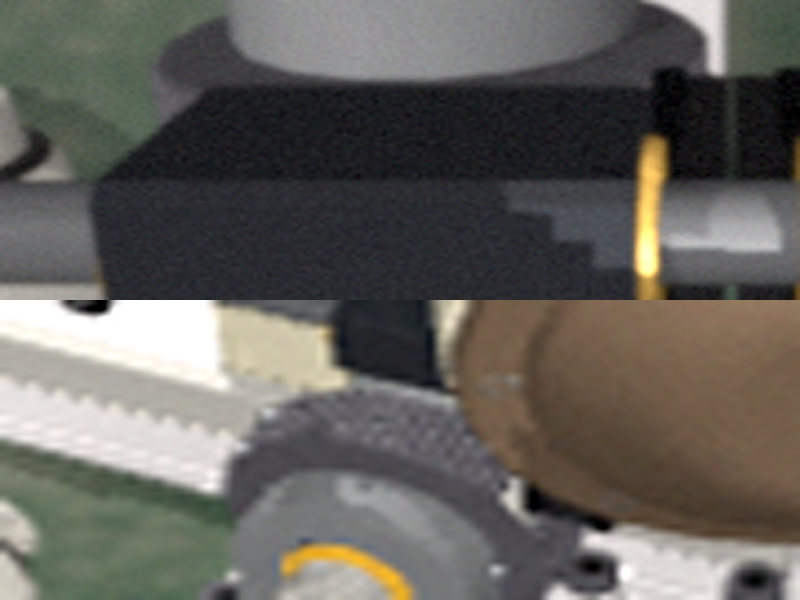

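From the low near side the gripper hides the rim, since its dark carriage covers it. I'll rise over the wheel to read the mark.

>>> arm_command(
  deltas=[
    [0,0,0,0,0,-2.5,1],
    [0,0,0,0,-1.8,-4.7,1],
    [0,0,0,0,-3.3,-6.2,1],
    [0,0,0,0,-3.6,-6.4,1],
    [0,0,0,0,-3.6,-6.4,1],
  ],
)

```text
time_s: 9.3
tcp_pos: [0.528, 0.1384, 0.1587]
ee_rot: [[0.076, -0.997, 0.002], [-0.997, -0.076, 0.002], [-0.001, -0.002, -1.0]]
wrist_force: [-0.4, -0.1, -0.2]
gripper_width: 0.005
gripper_force: 0.0
```

```bash
python3 - <<'E'
from h import *
a,I,c=show(); print(I.round()[::5])
E
```

```text
t 9.3 jig x,y,tip mm -1.1 0.6 89.2 F -0.4 [-0.4 -0.1 -0.2]
bright deg [-54. -53. -52. -51. -50. -49. -48. -47. -46. -45. -44. -43. -42. -41.
 -40.] [100. 100. 107. 107. 109. 109. 110. 110. 112. 112. 114. 114. 120. 111.
 111.]
[ 89.  89.  77.  72.  86. 109. 112. 111.  68.  70.  72.  74.  74.  76.
  74.  72.  73.  73.  71.  71.  72.  72.  73.  74.  72.  72.  73.  71.
  75.  75.  70.  76.  71.]
```

The mark is at −47°, so the wheel has turned about 258° so far (joint ≈ 313°), roughly 93–100° per stroke with no trouble. Target is joint ≈ 760–775°, so I'll run more strokes.

>>> arm_command(
  deltas=[
    [0,0,0,0,1.8,1.5,1],
    [0,0,0,0,3.6,3.5,1],
    [0,0,0,0,3.8,5.4,1],
    [0,0,0,0,3.65,6.3,1],
    [0,0,0,0,3.6,6.4,1],
    [0,0,0,0,3.6,6.4,1],
  ],
)

```text
time_s: 9.85
tcp_pos: [0.4909, 0.1352, 0.0933]
ee_rot: [[0.077, -0.997, -0.001], [-0.997, -0.077, -0.001], [0.001, 0.001, -1.0]]
wrist_force: [-0.6, -0.2, 0.6]
gripper_width: 0.004
gripper_force: 0.0
```

>>> arm_command(
  deltas=[
    [0,0,0,0,-0.22,0.05,1],
    [0,0,0,0,-0.53,-0.21,1],
    [0,0,0,0,-0.88,-0.46,1],
    [0,0,0,0,-1.25,-0.67,1],
    [0,0,0,0,-1.7,-0.86,1],
    [0,0,0,0,-2.15,-0.97,1],
    [0,0,0,0,-2.65,-1.02,1],
    [0,0,0,0,-3.2,-1.02,1],
  ],
)

```text
time_s: 10.52
tcp_pos: [0.5236, 0.1378, 0.1056]
ee_rot: [[0.078, -0.997, 0.001], [-0.997, -0.078, 0.0], [0.0, -0.001, -1.0]]
wrist_force: [-3.0, -0.6, 11.0]
gripper_width: 0.006
gripper_force: 5.2
```

>>> arm_command(
  deltas=[
    [0,0,0,0,-0.7,0,1],
    [0,0,0,0,-1.35,0,1],
    [0,0,0,0,-1.85,0.04,1],
    [0,0,0,0,-2.34,0.14,1],
    [0,0,0,0,-2.81,0.31,1],
    [0,0,0,0,-3.2,0.52,1],
    [0,0,0,0,-3.57,0.77,1],
    [0,0,0,0,-3.87,1.07,1],
  ],
)

```text
time_s: 11.18
tcp_pos: [0.564, 0.1411, 0.0947]
ee_rot: [[0.078, -0.997, 0.005], [-0.997, -0.078, 0.001], [-0.001, -0.005, -1.0]]
wrist_force: [3.3, -1.2, 5.4]
gripper_width: 0.003
gripper_force: 2.9
```

>>> arm_command(
  deltas=[
    [0,0,0,0,-0.53,-1.05,1],
    [0,0,0,0,1.27,-2.45,1],
    [0,0,0,0,4.47,-2.45,1],
    [0,0,0,0,7.2,-1.65,1],
    [0,0,0,0,7.3,-0.65,1],
    [0,0,0,0,7.12,-0.1,1],
    [0,0,0,0,7.07,-0.05,1],
    [0,0,0,0,7.07,-0.05,1],
  ],
)

```text
time_s: 11.85
tcp_pos: [0.4916, 0.1355, 0.0934]
ee_rot: [[0.077, -0.997, -0.0], [-0.997, -0.077, -0.0], [0.0, 0.0, -1.0]]
wrist_force: [0.0, -0.7, -0.4]
gripper_width: 0.005
gripper_force: 0.0
```

>>> arm_command(
  deltas=[
    [0,0,0,0,-0.22,0.05,1],
    [0,0,0,0,-0.53,-0.21,1],
    [0,0,0,0,-0.88,-0.46,1],
    [0,0,0,0,-1.25,-0.67,1],
    [0,0,0,0,-1.7,-0.86,1],
    [0,0,0,0,-2.15,-0.97,1],
    [0,0,0,0,-2.65,-1.02,1],
    [0,0,0,0,-3.2,-1.02,1],
  ],
)

```text
time_s: 12.52
tcp_pos: [0.5236, 0.1378, 0.1056]
ee_rot: [[0.078, -0.997, 0.001], [-0.997, -0.078, -0.0], [0.0, -0.001, -1.0]]
wrist_force: [-1.6, -1.6, 9.7]
gripper_width: 0.006
gripper_force: 5.1
```

>>> arm_command(
  deltas=[
    [0,0,0,0,-0.7,0,1],
    [0,0,0,0,-1.35,0,1],
    [0,0,0,0,-1.85,0.04,1],
    [0,0,0,0,-2.34,0.14,1],
    [0,0,0,0,-2.81,0.31,1],
    [0,0,0,0,-3.2,0.52,1],
    [0,0,0,0,-3.57,0.77,1],
    [0,0,0,0,-3.87,1.07,1],
  ],
)

```text
time_s: 13.18
tcp_pos: [0.564, 0.141, 0.0947]
ee_rot: [[0.078, -0.997, 0.005], [-0.997, -0.078, 0.001], [-0.001, -0.005, -1.0]]
wrist_force: [3.0, -1.2, 5.0]
gripper_width: 0.005
gripper_force: 2.9
```

>>> arm_command(
  deltas=[
    [0,0,0,0,-0.53,-1.05,1],
    [0,0,0,0,1.27,-2.45,1],
    [0,0,0,0,4.47,-2.45,1],
    [0,0,0,0,7.2,-1.65,1],
    [0,0,0,0,7.3,-0.65,1],
    [0,0,0,0,7.12,-0.1,1],
    [0,0,0,0,7.07,-0.05,1],
    [0,0,0,0,7.07,-0.05,1],
  ],
)

```text
time_s: 13.85
tcp_pos: [0.4916, 0.1355, 0.0934]
ee_rot: [[0.077, -0.997, -0.0], [-0.997, -0.077, -0.0], [0.0, 0.0, -1.0]]
wrist_force: [0.2, 0.7, 0.1]
gripper_width: 0.007
gripper_force: 0.0
```

>>> arm_command(
  deltas=[
    [0,0,0,0,-0.22,0.05,1],
    [0,0,0,0,-0.53,-0.21,1],
    [0,0,0,0,-0.88,-0.46,1],
    [0,0,0,0,-1.25,-0.67,1],
    [0,0,0,0,-1.7,-0.86,1],
    [0,0,0,0,-2.15,-0.97,1],
    [0,0,0,0,-2.65,-1.02,1],
    [0,0,0,0,-3.2,-1.02,1],
  ],
)

```text
time_s: 14.52
tcp_pos: [0.5236, 0.1379, 0.1056]
ee_rot: [[0.078, -0.997, 0.001], [-0.997, -0.078, 0.0], [0.0, -0.001, -1.0]]
wrist_force: [-2.2, -0.6, 10.2]
gripper_width: 0.006
gripper_force: 5.1
```

>>> arm_command(
  deltas=[
    [0,0,0,0,-0.7,0,1],
    [0,0,0,0,-1.35,0,1],
    [0,0,0,0,-1.85,0.04,1],
    [0,0,0,0,-2.34,0.14,1],
    [0,0,0,0,-2.81,0.31,1],
    [0,0,0,0,-3.2,0.52,1],
    [0,0,0,0,-3.57,0.77,1],
    [0,0,0,0,-3.87,1.07,1],
  ],
)

```text
time_s: 15.18
tcp_pos: [0.564, 0.1411, 0.0947]
ee_rot: [[0.078, -0.997, 0.005], [-0.997, -0.078, 0.001], [-0.001, -0.005, -1.0]]
wrist_force: [3.3, -1.6, 5.9]
gripper_width: 0.005
gripper_force: 2.9
```

>>> arm_command(
  deltas=[
    [0,0,0,0,-0.53,-1.05,1],
    [0,0,0,0,1.27,-2.45,1],
    [0,0,0,0,4.47,-2.45,1],
    [0,0,0,0,7.2,-1.65,1],
    [0,0,0,0,7.3,-0.65,1],
    [0,0,0,0,7.12,-0.1,1],
    [0,0,0,0,7.07,-0.05,1],
    [0,0,0,0,7.07,-0.05,1],
  ],
)

```text
time_s: 15.85
tcp_pos: [0.4916, 0.1355, 0.0934]
ee_rot: [[0.077, -0.997, -0.0], [-0.997, -0.077, -0.0], [0.0, 0.0, -1.0]]
wrist_force: [0.1, 0.8, -0.1]
gripper_width: 0.003
gripper_force: 0.0
```

>>> arm_command(
  deltas=[
    [0,0,0,0,-0.22,0.05,1],
    [0,0,0,0,-0.53,-0.21,1],
    [0,0,0,0,-0.88,-0.46,1],
    [0,0,0,0,-1.25,-0.67,1],
    [0,0,0,0,-1.7,-0.86,1],
    [0,0,0,0,-2.15,-0.97,1],
    [0,0,0,0,-2.65,-1.02,1],
    [0,0,0,0,-3.2,-1.02,1],
  ],
)

```text
time_s: 16.52
tcp_pos: [0.5236, 0.1378, 0.1055]
ee_rot: [[0.078, -0.997, 0.001], [-0.997, -0.078, 0.0], [0.0, -0.001, -1.0]]
wrist_force: [-2.2, -0.4, 9.8]
gripper_width: 0.001
gripper_force: 5.1
```

>>> arm_command(
  deltas=[
    [0,0,0,0,-0.7,0,1],
    [0,0,0,0,-1.35,0,1],
    [0,0,0,0,-1.85,0.04,1],
    [0,0,0,0,-2.34,0.14,1],
    [0,0,0,0,-2.81,0.31,1],
    [0,0,0,0,-3.2,0.52,1],
    [0,0,0,0,-3.57,0.77,1],
    [0,0,0,0,-3.87,1.07,1],
  ],
)

```text
time_s: 17.18
tcp_pos: [0.564, 0.1411, 0.0947]
ee_rot: [[0.078, -0.997, 0.005], [-0.997, -0.078, 0.001], [-0.001, -0.005, -1.0]]
wrist_force: [4.0, -1.5, 5.3]
gripper_width: 0.006
gripper_force: 2.9
```

>>> arm_command(
  deltas=[
    [0,0,0,0,-0.53,-1.05,1],
    [0,0,0,0,0.47,-3.65,1],
    [0,0,0,0,2.97,-6.05,1],
    [0,0,0,0,3.47,-6.45,1],
    [0,0,0,0,3.47,-6.45,1],
    [0,0,0,0,3.47,-6.45,1],
  ],
)

```text
time_s: 17.68
tcp_pos: [0.5264, 0.1381, 0.1573]
ee_rot: [[0.077, -0.997, -0.001], [-0.997, -0.077, 0.0], [-0.0, 0.001, -1.0]]
wrist_force: [0.0, -0.5, 0.0]
gripper_width: 0.003
gripper_force: 0.0
```

```bash
python3 - <<'E'
from h import *
a,I,c=show(); print(I.round()[::5])
E
```

```text
t 17.68 jig x,y,tip mm -2.7 0.4 87.8 F -0.0 [ 0.  -0.5  0. ]
bright deg [-55. -54. -53. -52. -51. -50. -49. -48. -47. -46. -45. -44. -43.] [103. 103. 106. 106. 108. 108. 108. 108. 110. 110. 120. 120. 108.]
[ 90.  93.  85.  79. 103. 108. 120.  74.  73.  73.  73.  70.  69.  72.
  72.  73.  75.  71.  73.  76.  76.  74.  75.  71.  69.  72.  71.  74.
  77.  74.  74.  69.  68.]
```

The mark is at −49° again: four strokes made one turn (≈89.5° each), so the joint is at about 671°. One more stroke brings it to about 761°.

>>> arm_command(
  deltas=[
    [0,0,0,0,1.8,1.5,1],
    [0,0,0,0,3.6,3.5,1],
    [0,0,0,0,3.8,5.4,1],
    [0,0,0,0,3.65,6.3,1],
    [0,0,0,0,3.6,6.4,1],
    [0,0,0,0,3.6,6.4,1],
  ],
)

```text
time_s: 18.23
tcp_pos: [0.4916, 0.1353, 0.093]
ee_rot: [[0.077, -0.997, -0.001], [-0.997, -0.077, -0.001], [0.001, 0.001, -1.0]]
wrist_force: [0.1, 0.2, -0.0]
gripper_width: 0.004
gripper_force: 0.0
```

>>> arm_command(
  deltas=[
    [0,0,0,0,-0.22,0.05,1],
    [0,0,0,0,-0.53,-0.21,1],
    [0,0,0,0,-0.88,-0.46,1],
    [0,0,0,0,-1.25,-0.67,1],
    [0,0,0,0,-1.7,-0.86,1],
    [0,0,0,0,-2.15,-0.97,1],
    [0,0,0,0,-2.65,-1.02,1],
    [0,0,0,0,-3.2,-1.02,1],
  ],
)

```text
time_s: 18.9
tcp_pos: [0.5236, 0.1379, 0.1055]
ee_rot: [[0.078, -0.997, 0.001], [-0.997, -0.078, 0.0], [0.0, -0.001, -1.0]]
wrist_force: [-2.0, 0.1, 10.5]
gripper_width: 0.009
gripper_force: 5.2
```

>>> arm_command(
  deltas=[
    [0,0,0,0,-0.7,0,1],
    [0,0,0,0,-1.35,0,1],
    [0,0,0,0,-1.85,0.04,1],
    [0,0,0,0,-2.34,0.14,1],
    [0,0,0,0,-2.81,0.31,1],
    [0,0,0,0,-3.2,0.52,1],
    [0,0,0,0,-3.57,0.77,1],
    [0,0,0,0,-3.87,1.07,1],
  ],
)

```text
time_s: 19.57
tcp_pos: [0.564, 0.1411, 0.0947]
ee_rot: [[0.078, -0.997, 0.005], [-0.997, -0.078, 0.001], [-0.001, -0.005, -1.0]]
wrist_force: [3.5, -1.5, 4.4]
gripper_width: 0.005
gripper_force: 2.9
```

>>> arm_command(
  deltas=[
    [0,0,0,0,-0.53,-1.05,1],
    [0,0,0,0,0.47,-3.65,1],
    [0,0,0,0,2.97,-6.05,1],
    [0,0,0,0,3.47,-6.45,1],
    [0,0,0,0,3.47,-6.45,1],
    [0,0,0,0,3.47,-6.45,1],
  ],
)

```text
time_s: 20.07
tcp_pos: [0.5264, 0.1381, 0.1573]
ee_rot: [[0.077, -0.997, -0.001], [-0.997, -0.077, 0.0], [-0.0, 0.001, -1.0]]
wrist_force: [1.0, -0.4, -1.0]
gripper_width: 0.004
gripper_force: 0.0
```

```bash
python3 - <<'E'
from h import *
a,I,c=show(); print(I.round()[::5])
S=cam("scene"); v=proj(S,AX+.03*Y)[0].astype(int); w=proj(c,AX+[0,0,.03])[0].astype(int)
f=lambda k,u,r:cv2.resize(np.clip(k[0][max(0,u[1]-r):u[1]+r,u[0]-2*r:u[0]+2*r].astype(float)*1.4,0,255).astype(np.uint8),(800,300),interpolation=cv2.INTER_CUBIC)
o=[f(c,w,70)]
for im in (S[0],cv2.imread("pics/scene0.png")): o.append(cv2.resize(f((im,),v,30),(400,300)))
cv2.imwrite("pics/m3.png",np.vstack([o[0],np.hstack(o[1:])]))
E
```

```text
t 20.07 jig x,y,tip mm -2.7 0.4 87.8 F 1.0 [ 1.  -0.4 -1. ]
bright deg [26. 27. 28. 29. 30. 31. 32. 33. 34. 35. 36. 37. 38. 39. 40. 41. 42.] [123. 137. 140. 138. 138. 138. 138. 139. 140. 140. 140. 140. 139. 136.
 136. 113. 104.]
[ 90.  92.  86.  65.  68.  68.  68.  67.  70.  67.  68.  70.  73.  75.
  73.  74.  73.  72.  71.  71.  93. 138. 140. 136.  77.  72.  72.  72.
  72.  73.  71.  71.  66.]
```

View pics/m3.png

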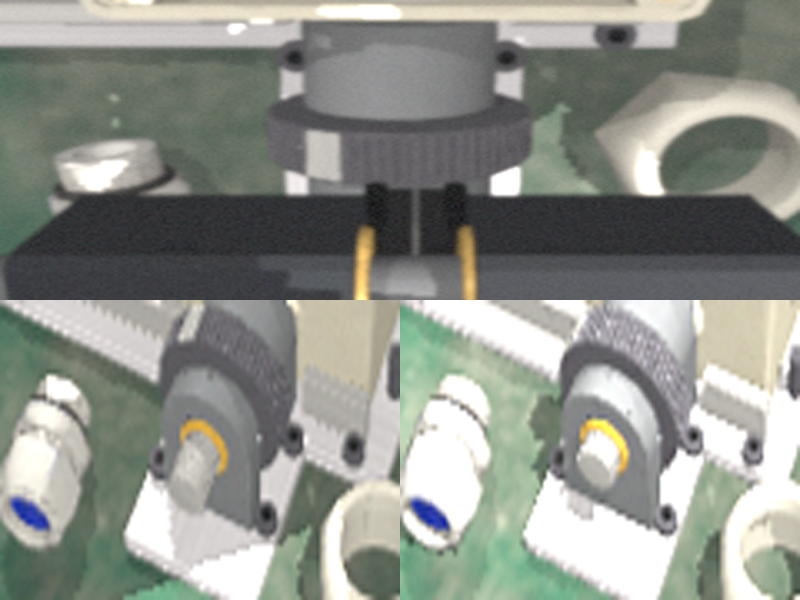

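The mark is now at 34°, so the joint is about 754° (rolled ≈699°), and the spindle tail is clearly farther out than at the start. A short flat stroke of about 18° completes two full turns.

>>> arm_command(
  deltas=[
    [0,0,0,0,0.6,3,1],
    [0,0,0,0,0.6,4.8,1],
    [0,0,0,0,0.6,5.35,1],
    [0,0,0,0,0.6,5.4,1],
    [0,0,0,0,0.6,5.4,1],
    [0,0,0,0,0.1,5.4,1],
    [0,0,0,0,-0.4,5.4,1],
    [0,0,0,0,-0.6,5.4,1],
  ],
)

```text
time_s: 20.83
tcp_pos: [0.5353, 0.1384, 0.1057]
ee_rot: [[0.078, -0.997, 0.003], [-0.997, -0.078, -0.001], [0.001, -0.003, -1.0]]
wrist_force: [-1.0, -2.1, 13.0]
gripper_width: 0.001
gripper_force: 6.3
```

>>> arm_command(
  deltas=[
    [0,0,0,0,0,0,1],
    [0,0,0,0,0,-2,1],
    [0,0,0,0,0,-4,1],
    [0,0,0,0,0.4,-5.4,1],
    [0,0,0,0,0.6,-5.4,1],
    [0,0,0,0,0.6,-5.4,1],
  ],
)

```text
time_s: 21.33
tcp_pos: [0.5266, 0.138, 0.1573]
ee_rot: [[0.077, -0.997, -0.001], [-0.997, -0.077, 0.0], [-0.0, 0.001, -1.0]]
wrist_force: [0.4, 0.1, -1.1]
gripper_width: 0.005
gripper_force: 0.0
```

```bash
python3 - <<'E'
from h import *
a,I,c=show()
d=np.load("jig.npz")
O=np.array([.5794,.0033,0]); s=sense()
for n,q in dict(above=(-.150,0,.16),start=(-.128,0,.035),end=(-.030,0,.035)).items():
    print(n,O+q[0]*J+q[1]*Y+[0,0,q[2]])
print(s['ee_rot'],s['joints'],s['tcp_pos'])
E
```

```text
t 21.33 jig x,y,tip mm -2.5 0.3 87.8 F 0.4 [ 0.4  0.1 -1.1]
bright deg [51. 52. 53. 54. 55. 56. 57. 58. 59. 60. 61. 62. 63. 64. 65. 66. 67. 68.
 69. 70. 71. 72.] [110. 118. 121. 121. 124. 124. 123. 120. 120. 123. 123. 116. 122. 122.
 122. 122. 116. 116. 116. 116. 114. 102.]
above [ 0.429826 -0.007992  0.16    ]
start [ 0.45176352 -0.00633584  0.035     ]
end [0.5494852 0.0010416 0.035    ]
[[ 7.64995210e-02 -9.97067549e-01 -2.03134363e-03]
 [-9.97069472e-01 -7.64982492e-02 -6.96681576e-04]
 [ 5.39244360e-04  2.07868653e-03 -9.99997694e-01]] [ 3.17421024e+01  1.87845638e+01 -1.77859699e+01 -3.39205951e-02
 -5.35494501e+01 -2.73345661e+01] [0.52622181 0.13779053 0.15656041]
```

The mark is at ~61°, so two full turns are made (joint ≈ 13.6 rad). Next I'll go to the robot side of the box, turning the tool 90° so both fingers lie along the wall.

>>> arm_command(
  deltas=[
    [0,0,-0.11,0.9,0.7,0,1],
    [0,0,-0.22,1.9,1.5,0,1],
    [0,0,-0.34,2.9,2.3,0,1],
    [0,0,-0.45,3.9,3.1,0,1],
    [0,0,-0.56,4.9,3.9,0,1],
    [0,0,-0.67,5.9,4.7,0,1],
    [0,0,-0.785,6.9,5.4,0,1],
  ],
)

```text
time_s: 21.97
tcp_pos: [0.477, 0.0642, 0.1561]
ee_rot: [[0.763, -0.647, -0.003], [-0.647, -0.763, -0.001], [-0.002, 0.003, -1.0]]
wrist_force: [-0.1, 0.6, -0.6]
gripper_width: 0.002
gripper_force: 0.0
```

>>> arm_command(
  deltas=[
    [0,0,-0.11,0.1,1.2,0,1],
    [0,0,-0.22,0.3,2.5,0,1],
    [0,0,-0.34,0.5,3.7,0,1],
    [0,0,-0.45,0.6,5.0,0,1],
    [0,0,-0.56,0.8,6.2,0,1],
    [0,0,-0.67,0.9,7.5,0,1],
    [0,0,-0.785,1.06,8.7,0,1],
    [0,0,-0.785,1.06,8.7,0,1],
  ],
)

```text
time_s: 22.63
tcp_pos: [0.4274, -0.0093, 0.1563]
ee_rot: [[0.997, 0.076, -0.005], [0.076, -0.997, -0.001], [-0.005, 0.001, -1.0]]
wrist_force: [0.2, 0.0, 0.2]
gripper_width: 0.007
gripper_force: 0.0
```

```bash
python3 - <<'E'
from h import *
s=sense(); d=s['tcp_pos']-[.5794,.0033,0]; print(d@J,d@Y,d[2],s['ee_rot'].round(3),s['wrist_force'].round(1),s['joints'].round())
c=cam("top"); cv2.imwrite("pics/t2.png",c[0])
E
```

```text
-0.15249124417756563 -0.001101220838265098 0.15625825756445216 [[ 0.997  0.076 -0.005]
 [ 0.076 -0.997 -0.001]
 [-0.005  0.001 -1.   ]] [0.2 0.  0.2] [ 21.   8. -33.  -0. -49.  74.]
```

>>> arm_command(
  deltas=[
    [0,0.06,0,0,0,2,1],
    [0,0.12,0,0,0,5,1],
    [0,0.17,0,0,0,8,1],
    [0,0.17,0,0,0,9.6,1],
    [0,0.17,0,0.6,0,10.2,1],
    [0,0.17,0,1.4,0,10.2,1],
    [0,0.17,0,2.2,0,10.2,1],
    [0,0.17,0,2.4,0,10.2,1],
  ],
)

```text
time_s: 23.35
tcp_pos: [0.4579, -0.0046, 0.0573]
ee_rot: [[0.982, 0.076, 0.174], [0.075, -0.997, 0.015], [0.174, -0.001, -0.985]]
wrist_force: [-0.4, -0.3, 0.1]
gripper_width: 0.009
gripper_force: 0.0
```

```bash
cat >> h.py <<'E'
def st():
    s=sense(); d=s['tcp_pos']-[.5794,.0033,0]; print(s['time_s'],'front x',(d@J+.0127).round(4),'y',(d@Y).round(4),'z',d[2].round(4),s['ee_rot'].round(3).tolist(),s['wrist_force'].round(1))
E
python3 -c "
from h import *
st()"
```

```text
23.35 front x -0.1091 y 0.0013 z 0.0573 [[0.982, 0.076, 0.174], [0.075, -0.997, 0.015], [0.174, -0.001, -0.985]] [-0.4 -0.3  0.1]
```

>>> arm_command(
  deltas=[
    [0,0,0,0.3,0,0.05,1],
    [0,0,0,0.79,0,0.14,1],
    [0,0,0,1.28,0,0.23,1],
    [0,0,0,1.77,0,0.31,1],
    [0,0,0,2.36,0,0.42,1],
    [0,0,0,2.95,0,0.52,1],
    [0,0,0,3.55,0,0.63,1],
    [0,0,0,4.14,0,0.73,1],
  ],
)

```text
time_s: 24.02
tcp_pos: [0.4933, -0.0039, 0.0556]
ee_rot: [[0.984, 0.074, 0.164], [0.074, -0.997, 0.011], [0.164, 0.001, -0.986]]
wrist_force: [-6.1, -0.2, 4.4]
gripper_width: 0.01
gripper_force: 2.9
```

```bash
python3 - <<'E'
from h import *
st(); c=cam("wrist"); cv2.imwrite("pics/w3.png",c[0])
E
```

```text
24.0167 front x -0.0737 y -0.0007 z 0.0556 [[0.984, 0.074, 0.164], [0.074, -0.997, 0.011], [0.164, 0.001, -0.986]] [-6.1 -0.2  4.4]
```

View pics/w3.png

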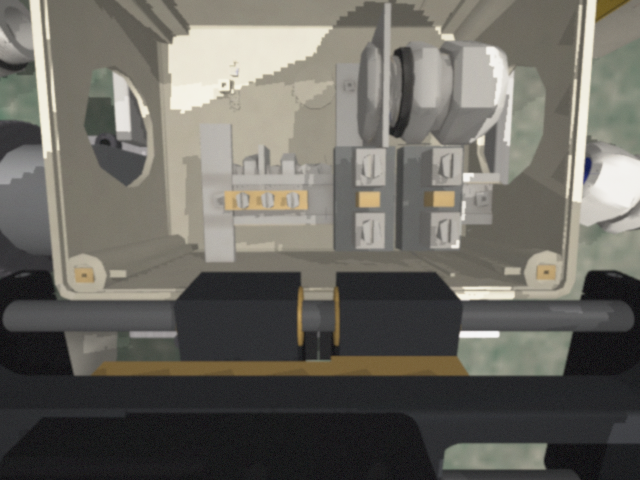

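The box slides square. Its left hole is at (118,125) and has moved clear of the spigot at (30,180), with a push force of about 6 N. I'll continue toward the stop.

>>> arm_command(
  deltas=[
    [0,0,0,0.5,0,0.08,1],
    [0,0,0,1.0,0,0.16,1],
    [0,0,0,1.5,0,0.24,1],
    [0,0,0,2.0,0,0.33,1],
    [0,0,0,2.5,0,0.41,1],
    [0,0,0,3.0,0,0.5,1],
    [0,0,0,3.5,0,0.58,1],
    [0,0,0,3.8,0,0.63,1],
  ],
)

```text
time_s: 24.73
tcp_pos: [0.5348, 0.0003, 0.0559]
ee_rot: [[0.983, 0.076, 0.169], [0.075, -0.997, 0.013], [0.17, -0.0, -0.985]]
wrist_force: [-1.4, -0.4, -1.9]
gripper_width: 0.004
gripper_force: 1.0
```

```bash
python3 -c "
from h import *
st()"
```

```text
24.7333 front x -0.032 y 0.0003 z 0.0559 [[0.983, 0.076, 0.169], [0.075, -0.997, 0.013], [0.17, -0.0, -0.985]] [-1.4 -0.4 -1.9]
```

>>> arm_command(
  deltas=[
    [0,0,0,0.15,0,0.03,1],
    [0,0,0,0.3,0,0.05,1],
    [0,0,0,0.4,0,0.07,1],
    [0,0,0,0.4,0,0.07,1],
  ],
)

```text
time_s: 25.07
tcp_pos: [0.5379, 0.0004, 0.0558]
ee_rot: [[0.983, 0.076, 0.169], [0.075, -0.997, 0.013], [0.169, -0.0, -0.986]]
wrist_force: [-1.9, -0.1, 0.1]
gripper_width: 0.011
gripper_force: 1.0
```

>>> arm_command(
  deltas=[
    [0,0,0,0.1,0,0.02,1],
    [0,0,0,0.2,0,0.03,1],
    [0,0,0,0.2,0,0.03,1],
  ],
)

```text
time_s: 25.32
tcp_pos: [0.5402, 0.0006, 0.056]
ee_rot: [[0.983, 0.076, 0.169], [0.075, -0.997, 0.013], [0.17, -0.0, -0.985]]
wrist_force: [-1.2, -0.5, -2.3]
gripper_width: 0.004
gripper_force: 0.9
```

```bash
python3 -c "
from h import *
st()"
```

```text
25.3167 front x -0.0266 y 0.0003 z 0.056 [[0.983, 0.076, 0.169], [0.075, -0.997, 0.013], [0.17, -0.0, -0.985]] [-1.2 -0.5 -2.3]
```

>>> arm_command(
  deltas=[
    [0,0,0,0.1,0,0.02,1],
    [0,0,0,0.2,0,0.03,1],
    [0,0,0,0.2,0,0.03,1],
  ],
)

```text
time_s: 25.57
tcp_pos: [0.5415, 0.0007, 0.0558]
ee_rot: [[0.983, 0.076, 0.168], [0.075, -0.997, 0.013], [0.168, 0.0, -0.986]]
wrist_force: [-3.3, 0.5, 0.3]
gripper_width: 0.007
gripper_force: 1.8
```

>>> arm_command(
  deltas=[
    [0,0,0,0.1,0,0.02,1],
    [0,0,0,0.15,0,0.03,1],
    [0,0,0,0.15,0,0.03,1],
  ],
)

```text
time_s: 25.82
tcp_pos: [0.5418, 0.0006, 0.0557]
ee_rot: [[0.983, 0.076, 0.165], [0.075, -0.997, 0.012], [0.166, 0.0, -0.986]]
wrist_force: [-7.5, 2.0, 3.6]
gripper_width: 0.009
gripper_force: 3.8
```

```bash
python3 - <<'E'
from h import *
st(); T=cam("top"); O=np.array([.5794,.0033,0]); im=T[0].copy()
# expected box rim far/near edges at home (top z=.091)
for n,x in dict(near=.041-.0695,far=.041+.0695).items():
    print(n,[proj(T,O+x*J+y*Y+[0,0,.091])[0].round(1) for y in(.08,-.08)])
cv2.imwrite("pics/t3.png",cv2.resize(im[175:320,222:412],None,fx=4,fy=4,interpolation=cv2.INTER_CUBIC))
E
```

```text
25.8167 front x -0.025 y 0.0001 z 0.0557 [[0.983, 0.076, 0.165], [0.075, -0.997, 0.012], [0.166, 0.0, -0.986]] [-7.5  2.   3.6]
near [array([282.1, 258.3]), array([360.8, 253.8])]
far [array([278.4, 190.1]), array([356.6, 185.9])]
```

The position stalls while the force rises to 7.5 N, so the box is on the stop. I'll give it a little more to seat it, then back away and rise.

>>> arm_command(
  deltas=[
    [0,0,0,0.1,0,0.02,1],
    [0,0,0,0.1,0,0.02,1],
    [0,0,0,0.1,0,0.02,1],
  ],
)

```text
time_s: 26.12
tcp_pos: [0.5419, 0.0005, 0.0556]
ee_rot: [[0.984, 0.076, 0.164], [0.075, -0.997, 0.012], [0.164, 0.001, -0.986]]
wrist_force: [-9.7, 3.5, 5.4]
gripper_width: 0.006
gripper_force: 4.9
```

>>> arm_command(
  deltas=[
    [0,0,0,-0.5,0,-0.1,1],
    [0,0,0,-1.5,0,-0.3,1],
    [0,0,0,-3.5,0,-0.6,1],
    [0,0,0,-6,0,-1.5,1],
    [0,0,0,-7,0,-4.5,1],
    [0,0,0,-8,0,-8,1],
    [0,0,0,-9,0,-11,1],
    [0,0,0,-9,0,-11,1],
  ],
)

```text
time_s: 26.78
tcp_pos: [0.4401, -0.006, 0.1554]
ee_rot: [[0.98, 0.078, 0.183], [0.076, -0.997, 0.018], [0.184, -0.004, -0.983]]
wrist_force: [0.8, 0.9, 0.1]
gripper_width: 0.006
gripper_force: 0.0
```

>>> arm_command(
  deltas=[
    [0,0,0,-3,0,-1,1],
    [0,0,0,-5,0,-2,1],
    [0,0,0,-5,0,-2,1],
    [0,0,0,-5,0,-2,1],
  ],
)

```text
time_s: 27.12
tcp_pos: [0.3859, -0.0107, 0.1616]
ee_rot: [[0.982, 0.078, 0.174], [0.076, -0.997, 0.015], [0.175, -0.002, -0.985]]
wrist_force: [1.6, -0.6, -0.4]
gripper_width: 0.006
gripper_force: 0.0
```

```bash
python3 - <<'E'
from h import *
st(); T=cam("top"); S=cam("scene")
a=cv2.resize(T[0][175:325,222:422],(800,600),interpolation=cv2.INTER_CUBIC); b=S[0][180:380,220:420]
cv2.imwrite("pics/t4.png",np.hstack([cv2.resize(a,(400,300)),cv2.resize(b,(400,300),interpolation=cv2.INTER_CUBIC)]))
E
```

```text
27.1167 front x -0.1813 y 0.0006 z 0.1616 [[0.982, 0.078, 0.174], [0.076, -0.997, 0.015], [0.175, -0.002, -0.985]] [ 1.6 -0.6 -0.4]
```

View pics/t4.png

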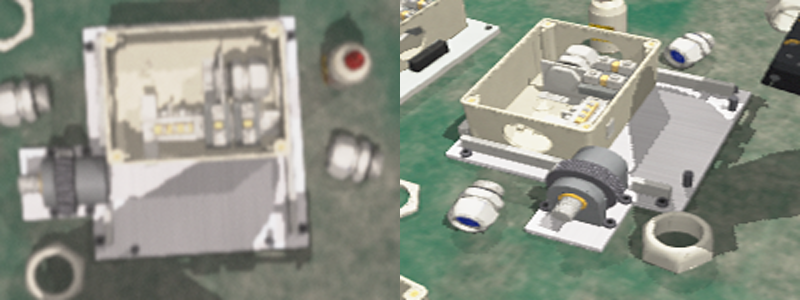

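The box rests square against the end stop with its rim at rows 25–160 of the left panel. The tail is out, the loose parts are undisturbed, and the arm is clear. Handing in.

```bash
python3 -c "
from station import finish_job
print(finish_job())"
```

```text
the job is handed in; nothing more can be done
None
```

I rolled the wheel two full turns loose (joint about 13.6 rad by the witness mark) and pushed the box against the end stop with under 13 N at every reading. The loose parts are undisturbed in the final pictures, and the job was handed in at about 27 s.

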